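Take the tip-waste bin off its keyhole hanger for autoclaving

TASK

The steel tip-waste bin hangs by two keyhole slots on the headed studs of the white stand. Raise it out of the drop in its slots, slide it along until the wide ends of the slots come over the stud heads, draw it off forwards, away from the stand, and stand it flat in the aluminium autoclave tray. Keep the bin upright, do not force it against its studs, set it down gently and leave everything else on the bench where it is.

Things in the scene. Friction and masses are not known exactly. Their poses are not given: they have to be found in the camera images.
- tip_bin: Loose open-topped steel bin, 0.2 to 0.45 kg, hung with its underside 30 mm above the bench. Origin: centre of its underside; z up, -x out of its front (away from the stand), y along its width. Box 76 (x) x 120 (y) x 95 mm high. Its back wall (back face x = +38 mm) goes on upward as a 4 mm thick hanger plate, 184 mm wide, z = 95 to 152 mm, with two equal keyhole slots 90 mm apart in y.
- bin_grip (a point): Where to hold the bin: centre of a folded grip tab standing on the middle of the hanger plate, 33.5 mm towards +x of the bin's origin and 182 mm above its underside. The tab is 64 mm wide (y), 9 mm thick (x) and reaches from 30 mm below this point to 15 mm above it; one finger goes in front, one behind. Behind it the stand's bar comes up to 33 mm below this point while the bin hangs.
- keyhole_a (a point): Centre of the round wide end (24 mm diameter) of the keyhole nearer +y, mid-thickness of the plate, bin's axes. From it a level passage 12 mm high runs to 20 mm on the -y side; there the drop begins. The 20 mm stud heads pass the wide end with 2 mm to spare all round; the bin then comes off along its own -x, clear after 15 mm. So the bin slides towards its own -y to bring this point to the stud.
- keyhole_b (a point): The same centre of the other keyhole, 90 mm towards -y. If the raised bin is slid on towards its -y it stops hard when the far edges of the wide ends meet the stud shanks: this is 8 mm past the place where wide ends and stud heads are concentric.
- drop_a (a point): Middle of the upper edge of the drop of keyhole_a: the closed end of the slot, 46 mm long in y, upper edge 5 mm higher than the passage's (lower edge the same). This edge rests on the stud, so the bin must be raised 5 to 9 mm (7 best) to slide. Poses do not tell where along the drop the studs stand: 26 to 60 mm of sliding brings the wide ends concentric with them.
- hanger_stand: Fixed white stand: foot 170 (x) x 230 (y) x 10 mm, two posts 180 mm tall behind the bin. Origin: centre of the foot, on the bench; -x is the bin's side. A white bar is clamped on it up to 17 mm left or right of the middle; from its face at x = +30 mm two steel studs stand out to -x, 90 mm apart in y, at z = 162 mm: shank 8 mm diameter, 6.5 mm long, then a head 20 mm in diameter, 5 mm thick.
- autoclave_tray: Fixed shallow aluminium tray on the bench, 160 (x) x 215 (y) x 28 mm high, walls and floor 3 mm, wire handles at both y ends. Origin: centre of its underside; z up. It and the stand may change sides (left or right of the robot).
- beaker: Bystander: empty glass beaker, 60 mm wide, 70 mm tall. Origin: centre of its underside.
- petri_low: Bystander: petri dish, 89 mm diameter, 15 mm high, the lower of a stack of two. Origin: centre of its underside.
- petri_high: Bystander: the upper petri dish of the stack. Origin: centre of its underside.
- bench_timer: Bystander: white digital timer, 66 x 66 x 20 mm. Origin: centre of its underside.
- small_bottle: Bystander: clear bottle with a screw cap, 56 mm diameter, 105 mm tall. Origin: centre of its underside.
- tape_roll: Bystander: roll of tape lying flat, 96 mm diameter, 19 mm high. Origin: centre of its underside.

How it is judged:
By the outcome, as a careful person would: the job done as asked, in the order asked, and still so for the second after the job is handed in, with the robot touching nothing.
It also fails if it takes over 48 s, if anything falls off the work surface, if the arm or the gripper's body presses on something with over 40 N, if the wrist force passes 120 N, or if a joint passes its speed limit or range.

ROBOT

A 6-joint arm with a two-finger parallel gripper is mounted at the origin on a cart in front of the work surface, level with it; the furniture and walls round the work are solid. World frame = base frame: x ahead of the robot, y to its left, z up, the work surface at z = 0. Lengths are in mm, angles in rad, forces in N, time in s.
With the tool pointing down it reaches from about 275 to 750 mm from the base axis. Payload 10.2 kg.
Tool frame: the origin (TCP) lies midway between the tips of the shut fingers; the grasp point (between the pads) lies 19 mm behind it; z points along the fingers, x is the direction in which the jaws open and shut, and the axes are right-handed (so a half turn about z gives the same grasp; the last joint's range is limited). The gripper opens to 85 mm and grips with 20 to 120 N. Pads are 22 mm wide; open, the fingers measure 114 mm over their backs; the gripper's body (76 mm by 85 mm) begins 54 mm behind the grasp point. The pads swing forward as they close: fully open they stand 13 mm farther back than shut.
Start: joints at [1.026, 0.313, 1.498, -0, 1.331, -0.223], TCP at [166.057, 498.052, 231.294] pointing down, gripper open.
Joint ranges: [-2.94, 2.94], [-0.97, 2.17], [0.19, 2.56], [-1.23, 4.37], [0.02, 3.11], [-2.88, 2.88]. Speed limits (rad/s): [2.39, 2.39, 3.01, 3.14, 3.14, 3.14].

INTERFACE

Orientations are given as a 3x3 rotation matrix whose columns are the frame's x, y, z axes.
In Python, from plant import robot gives the robot as it stands. Calls block until the motion is done:
- robot.goto(position, orientation): joint-space move of the TCP to a pose.
- robot.servo_line(position, attitude=None, v=150, stop_force=None): straight line of the TCP; attitude=None keeps the orientation; v is the mean speed in mm/s. With stop_force (N) it stops when the force on the tool has changed by that much, and returns True; else False.
- robot.move_joints(angles): joint-space move.
- robot.gripper_to(opening, f_grip=None): finger opening in mm; f_grip is the grip in N (None keeps the last); returns when the fingers have stopped.
- robot.hold(seconds).
- robot.ik(position, orientation): joint angles nearest the present ones, or None.
- robot.read_state(): the state.
- robot.get_image(name): name is "side" or "top"; returns the picture (400x640x3 uint8, red, green, blue); there is no depth.
- robot.calibration(name): a dict with "K" (3x3 intrinsics, pixels), "D" ([k1, k2, p1, p2, k3] as OpenCV has them; the pictures are not rectified), "R" (3x3) and "t" (3): a world point X has camera coordinates R X + t. Camera axes: x right, y down, z forward; pixel columns grow to the right and rows downward; lengths in mm; the calibration is good to about 2 mm. A picture is of the moment at which its call begins. calibration takes no time and is no camera call.
A pose or a line that the arm cannot do raises robot.PlanningError and nothing moves.
- robot.finish_job(): hands the job in, once; it reports no verdict.
The state is a dict: "t": time; "joint_pos": joint angles; "dq": joint speeds; "joint_torque": joint torques, N m; "ee_pos": TCP position; "tcp_rot": TCP orientation; "force": force on the tool from outside, world axes, zero at the start; "ft_torque": the same for the moment, N m; "width": finger opening in mm.
Only numpy, scipy, OpenCV 4.12 (cv2) and the standard library are available. Lean on these libraries where they do the work, as an engineer would, in place of code of your own. Each camera call takes 0.05 s, during which the arm holds its last target.

## Working session

There is one attempt and no reset: what is moved stays moved. The work goes in short steps, each a Python script; the robot and the scene stay as the last script left them, time stands still between calls to the robot, and variables do not carry over. Pictures are saved under pics/ and viewed, and the job is handed in when it is done.

```bash
ls; mkdir -p pics; python3 - <<'E'
from plant import robot
import cv2,numpy as np
for n in("side","top"):
    im=robot.get_image(n); cv2.imwrite(f"pics/{n}0.png",im[:,:,::-1])
    c=robot.calibration(n); print(n,{k:np.round(v,4).tolist() for k,v in c.items()})
s=robot.read_state();print(s["t"],s["force"],s["width"],np.round(s["tcp_rot"],3))
E
```

```text
pics
side {'K': [[400.2486, 0.0, 320.302], [0.0, 400.2486, 202.1435], [0.0, 0.0, 1.0]], 'D': [-0.0922, 0.0, 0.0, 0.0, 0.0], 'R': [[-0.9571, -0.2893, -0.0167], [-0.095, 0.3677, -0.9251], [0.2738, -0.8838, -0.3794]], 't': [523.6571, 217.9721, 936.4486]}
top {'K': [[396.504, 0.0, 311.7916], [0.0, 396.504, 196.423], [0.0, 0.0, 1.0]], 'D': [-0.0696, 0.0, 0.0, 0.0, 0.0], 'R': [[0.0179, -0.9993, 0.0325], [-0.9875, -0.0227, -0.1562], [0.1568, -0.0293, -0.9872]], 't': [-106.3145, 567.114, 1285.1296]}
0.1 [ 0.01147326 -0.72295522  0.4555857 ] 85.68316015274172 [[ 0.316  0.949 -0.001]
 [ 0.949 -0.316 -0.001]
 [-0.001 -0.    -1.   ]]
```

View pics/side0.png

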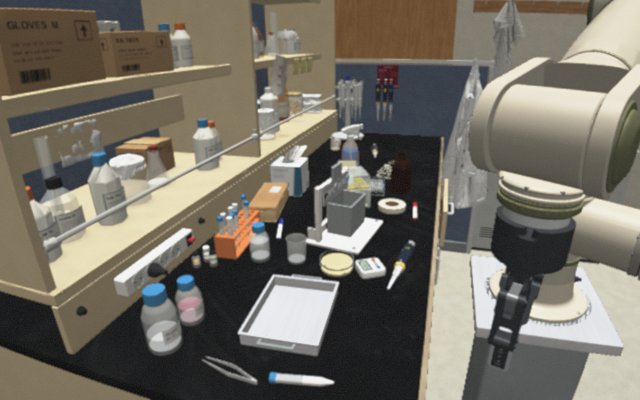

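View pics/top0.png

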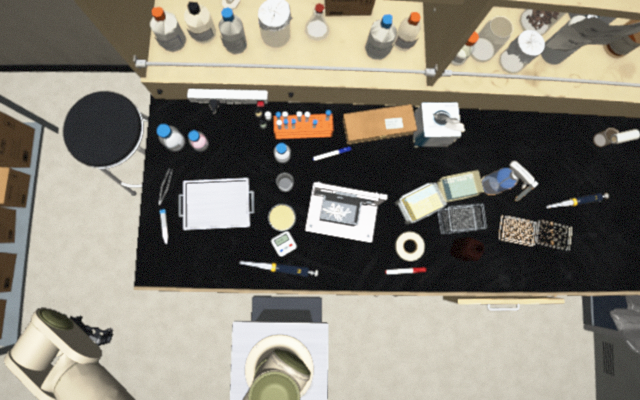

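```bash
python3 - <<'E'
import cv2
def crop(n,x0,y0,x1,y1,s,o):
    im=cv2.imread(f"pics/{n}.png")[y0:y1,x0:x1]
    im=cv2.resize(im,None,fx=s,fy=s,interpolation=cv2.INTER_CUBIC)
    for x in range(x0-x0%10+10,x1,10):
        cv2.putText(im,str(x),(int((x-x0+.5)*s)-8,8),0,.3,(0,255,255),1); cv2.line(im,(int((x-x0+.5)*s),10),(int((x-x0+.5)*s),14),(0,255,255),1)
    for y in range(y0-y0%10+10,y1,10):
        cv2.putText(im,str(y),(0,int((y-y0+.5)*s)+3),0,.3,(0,255,255),1);cv2.line(im,(20,int((y-y0+.5)*s)),(24,int((y-y0+.5)*s)),(0,255,255),1)
    cv2.imwrite(f"pics/{o}.png",im)
crop("side0",300,155,390,255,6,"side_st")
crop("top0",300,175,392,247,8,"top_st")
crop("side0",230,265,350,360,6,"side_tr")
crop("top0",170,168,265,238,8,"top_tr")
E
```

```text
(no output)
```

View pics/side_st.png

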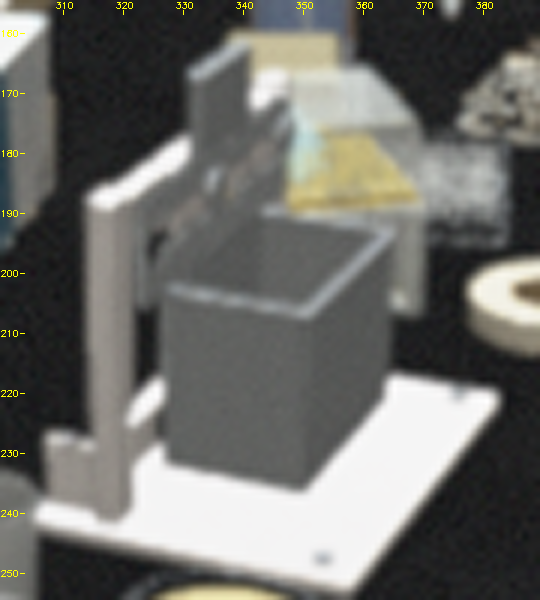

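View pics/top_st.png

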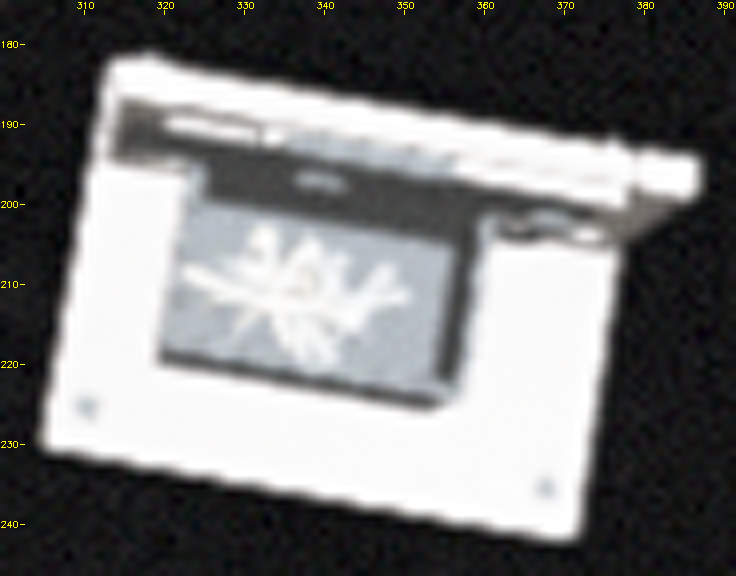

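View pics/side_tr.png

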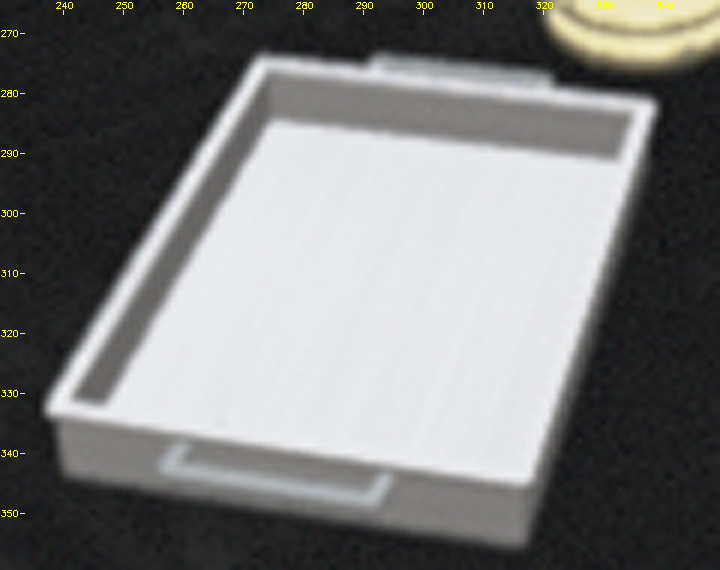

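View pics/top_tr.png

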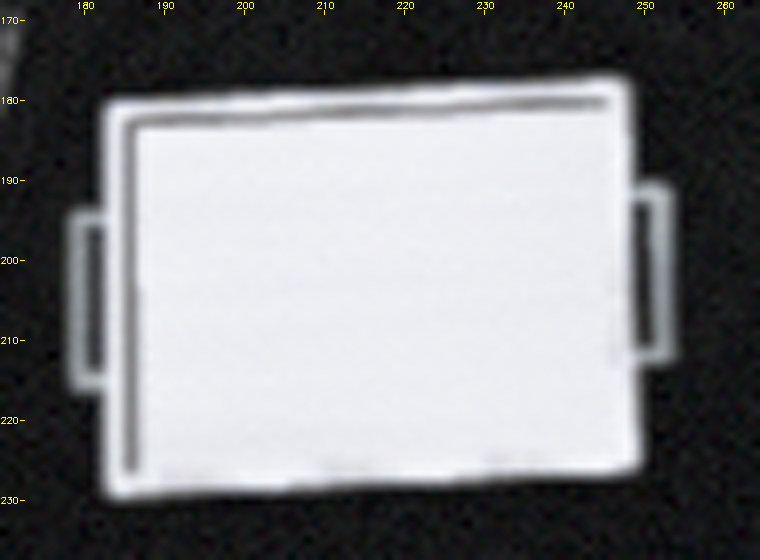

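```bash
cat > h.py <<'E'
import numpy as np,cv2,json
from scipy.optimize import least_squares
from plant import robot
C={n:robot.calibration(n) for n in("side","top")}
def proj(n,P):
    c=C[n];return cv2.projectPoints(np.atleast_2d(P).astype(float),cv2.Rodrigues(np.array(c["R"]))[0],np.array(c["t"],float),np.array(c["K"]),np.array(c["D"]))[0][:,0]
def T(p,P): # p=x,y,z,yaw
    c,s=np.cos(p[3]),np.sin(p[3]);P=np.atleast_2d(P).astype(float)
    return np.c_[p[0]+c*P[:,0]-s*P[:,1],p[1]+s*P[:,0]+c*P[:,1],p[2]+P[:,2]]
def fit(obs,p0,free):
    free=list(free);p0=np.array(p0,float)
    def full(q): p=p0.copy();p[free]=q;return p
    def f(q):
        p=full(q);return np.concatenate([(proj(n,T(p,X))-np.array(u)).ravel() for n,X,u in obs])
    r=least_squares(f,p0[free],x_scale=[1 if i<3 else .01 for i in free],loss="soft_l1")
    return full(r.x),f(r.x).reshape(-1,2)
BIN=[]
def box(x0,x1,y0,y1,z0,z1):
    c=[(x,y,z) for x in(x0,x1) for y in(y0,y1) for z in(z0,z1)]
    return [(c[i],c[j]) for i in range(8) for j in range(i+1,8) if sum(a!=b for a,b in zip(c[i],c[j]))==1]
BIN=box(-38,38,-60,60,0,95)+box(34,38,-92,92,95,152)+box(29,38,-32,32,152,197)
STAND=box(-85,85,-115,115,0,10)
TRAY=box(-80,80,-107.5,107.5,0,28)
def draw(src,n,sets,win,s,out):
    x0,y0,x1,y1=win
    im=cv2.resize(cv2.imread(src)[y0:y1,x0:x1],None,fx=s,fy=s,interpolation=cv2.INTER_CUBIC)
    for p,E,col in sets:
        for a,b in E:
            q=(proj(n,T(p,[a,b]))-[x0,y0]+.5)*s
            cv2.line(im,tuple(int(v*8) for v in q[0]),tuple(int(v*8) for v in q[1]),col,1,cv2.LINE_AA,3)
    cv2.imwrite(out,im)
E
cat > fit1.py <<'E'
from h import *
st=lambda n,cx,cy:(300-.5+cx/(6 if n=="side" else 8),(155 if n=="side" else 175)-.5+cy/(6 if n=="side" else 8))
tr=lambda n,cx,cy:((230 if n=="side" else 170)-.5+cx/(6 if n=="side" else 8),(265 if n=="side" else 168)-.5+cy/(6 if n=="side" else 8))
o=[("top",(-85,115,10),st("top",40,452)),("top",(-85,-115,10),st("top",577,545)),
   ("side",(-85,115,10),st("side",352,592)),("side",(-85,-115,10),st("side",500,393)),("side",(85,115,10),st("side",37,517))]
pS,e=fit(o,[400,-100,0,0],(0,1,3));print("stand",pS,"\n",e.round(1).tolist())
o=[("side",(38,60,95),st("side",168,287)),("side",(-38,60,95),st("side",305,313)),("side",(-38,-60,95),st("side",394,232)),
 ("side",(-38,60,0),st("side",303,490)),("side",(29,32,197),st("side",190,75)),("side",(29,-32,197),st("side",250,45)),
 ("top",(-38,60,95),st("top",158,362)),("top",(-38,-60,95),st("top",445,408))]
pB,e=fit(o,[*pS[:2],30,pS[3]],(0,1,2,3));print("bin",pB,"\n",e.round(1).tolist())
o=[("side",(-80,107.5,28),tr("side",530,488)),("side",(80,107.5,28),tr("side",48,410)),("side",(80,-107.5,28),tr("side",258,58)),("side",(-80,-107.5,28),tr("side",655,105)),
 ("top",(80,107.5,28),tr("top",103,100)),("top",(80,-107.5,28),tr("top",630,77)),("top",(-80,-107.5,28),tr("top",640,472)),("top",(-80,107.5,28),tr("top",104,498))]
pT,e=fit(o,[400,250,0,0],(0,1,2,3));print("tray",pT,"\n",e.round(1).tolist())
json.dump(dict(S=pS.tolist(),B=pB.tolist(),T=pT.tolist()),open("poses.json","w"))
g,r,b=(0,255,0),(0,0,255),(255,100,0)
for n,w,s in(("side",(300,155,390,255),6),("top",(300,175,392,247),8)):
    draw(f"pics/{n}0.png",n,[(pS,STAND,g),(pB,BIN,r)],w,s,f"pics/{n}_ov.png")
E
python3 fit1.py
```

```text
stand [ 5.22482435e+02 -1.98944057e+02  0.00000000e+00 -1.48477002e-01] 
 [[-0.1, -0.1], [-0.8, -0.4], [0.8, -1.6], [0.4, -0.1], [-0.5, -0.4]]
bin [ 5.18104172e+02 -1.79359749e+02  3.01739575e+01 -1.59199381e-01] 
 [[-1.2, 0.5], [0.4, 0.3], [0.2, -0.2], [0.3, 1.0], [1.7, -0.3], [0.6, -1.2], [-0.9, -2.2], [0.8, -1.1]]
tray [5.39944846e+02 2.32746819e+02 1.16196350e+00 7.34741899e-02] 
 [[-0.9, -1.6], [1.4, -0.3], [0.9, 1.0], [-1.3, 0.3], [0.4, 1.9], [-2.5, 1.7], [-2.3, -0.9], [0.6, -1.0]]
```

View pics/side_ov.png

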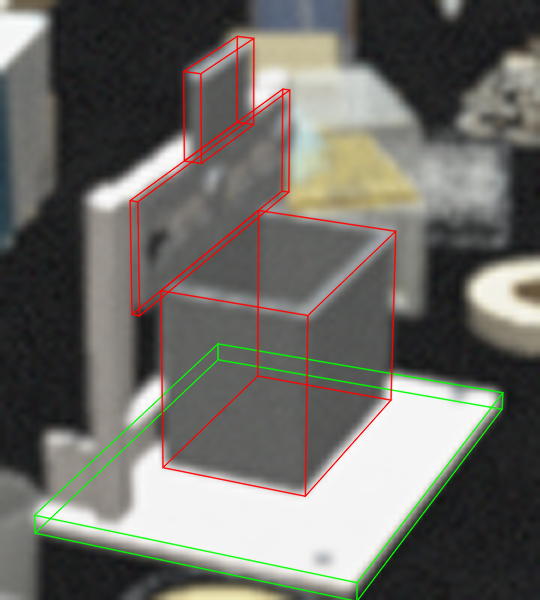

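View pics/top_ov.png

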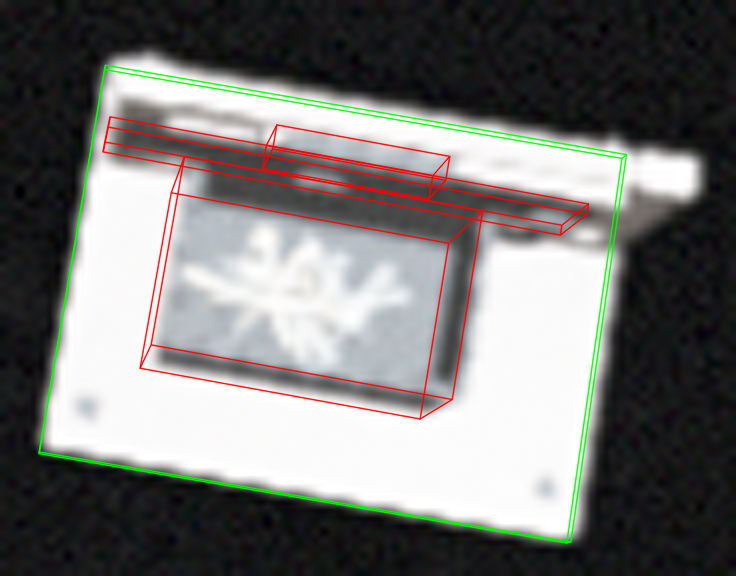

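```bash
cat > crop.py <<'E'
import cv2,sys
def crop(src,x0,y0,x1,y1,s,o,gain=1.):
    im=cv2.imread(src)[y0:y1,x0:x1]
    im=cv2.convertScaleAbs(im,alpha=gain)
    im=cv2.resize(im,None,fx=s,fy=s,interpolation=cv2.INTER_CUBIC)
    for x in range(x0+1,x1):
        if x%2==0: cv2.line(im,(int((x-x0+.5)*s),0),(int((x-x0+.5)*s),4 if x%10 else 9),(0,255,255),1)
        if x%10==0: cv2.putText(im,str(x),(int((x-x0+.5)*s)-8,18),0,.35,(0,255,255),1)
    for y in range(y0+1,y1):
        if y%2==0: cv2.line(im,(0,int((y-y0+.5)*s)),(4 if y%10 else 9,int((y-y0+.5)*s)),(0,255,255),1)
        if y%10==0: cv2.putText(im,str(y),(10,int((y-y0+.5)*s)+3),0,.35,(0,255,255),1)
    cv2.imwrite(o,im)
if __name__=="__main__":
    a=sys.argv;crop(a[1],*map(int,a[2:7]),a[7],float(a[8]))
E
python3 crop.py pics/side0.png 310 158 354 206 12 pics/a1.png 1.6
python3 crop.py pics/top0.png 312 185 378 230 12 pics/a2.png 1
```

```text
(no output)
```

View pics/a1.png

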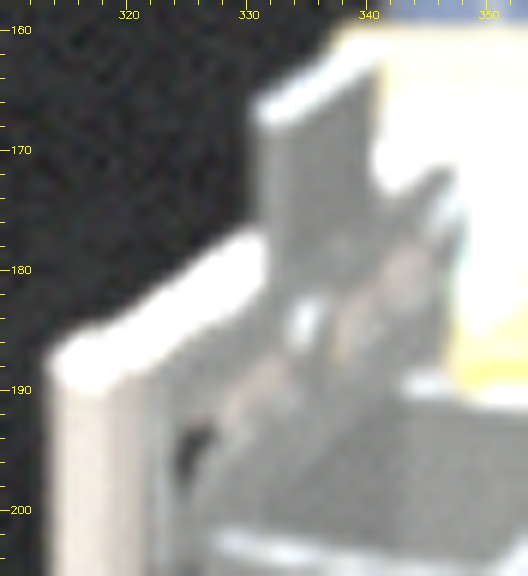

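View pics/a2.png

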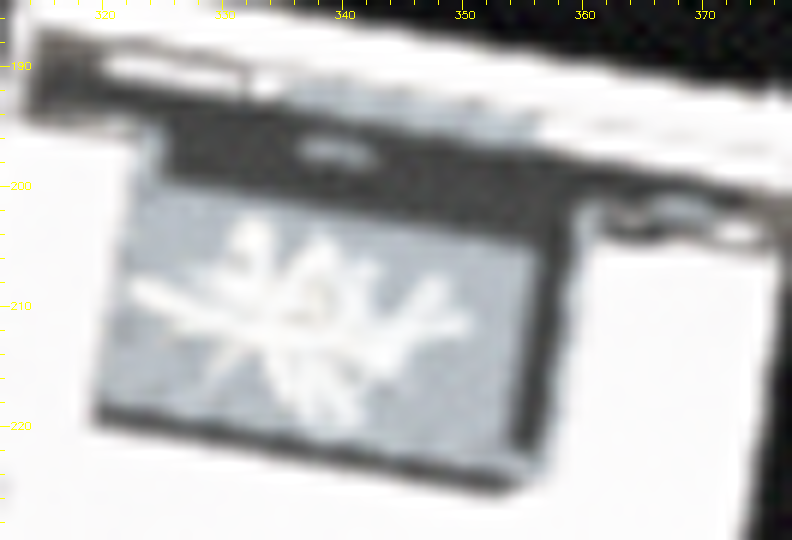

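```bash
cat > fit2.py <<'E'
from h import *
st=lambda n,cx,cy:(300-.5+cx/(6 if n=="side" else 8),(155 if n=="side" else 175)-.5+cy/(6 if n=="side" else 8))
J=json.load(open("poses.json"))
os_=[("side",(38,60,95),st("side",168,287)),("side",(-38,60,95),st("side",305,311)),("side",(-38,-60,95),st("side",394,230)),
 ("side",(-38,60,0),st("side",303,492)),("side",(29,32,197),(332.5,168)),("side",(38,32,197),(330.5,166.8)),("side",(29,-32,197),(341.3,162.2))]
ot=[("top",(29,32,197),(334.3,193)),("top",(29,-32,197),(356,197)),("top",(38,32,197),(335.5,190)),("top",(38,-32,197),(357,194)),
 ("top",(-38,60,0),(319,220.2)),("top",(-38,-60,0),(353.5,225.5)),("top",(-38,-60,95),(357,223.8))]
for k,o in(("both",os_+ot),("side",os_),("top",ot)):
    p,e=fit(o,[*J["B"][:2],30,-.155],(0,1,2,3) if k=="both" else (0,1,3));print(k,p.round(3),"\n",e.round(1).tolist())
    if k=="both":pB=p
J["B"]=pB.tolist();json.dump(J,open("poses.json","w"))
g,r=(0,255,0),(0,0,255)
for n,w,s in(("side",(300,155,390,255),6),("top",(300,175,392,247),8)):
    draw(f"pics/{n}0.png",n,[(J["S"],STAND,g),(pB,BIN,r)],w,s,f"pics/{n}_ov2.png")
E
python3 fit2.py
```

```text
both [ 5.19428e+02 -1.83680e+02  2.80120e+01 -1.49000e-01] 
 [[-1.1, 0.7], [0.5, 0.7], [-0.1, 0.2], [0.4, 0.6], [0.4, -1.0], [-0.5, -0.1], [0.2, -1.1], [0.5, -0.1], [0.5, -0.4], [-0.2, -0.1], [-0.1, -0.4], [-0.7, 0.2], [-0.2, 0.8], [0.4, 0.1]]
side [ 5.18761e+02 -1.80522e+02  3.00000e+01 -1.52000e-01] 
 [[-1.3, 0.5], [0.4, 0.5], [-0.0, -0.0], [0.4, 0.5], [0.3, -1.3], [-0.6, -0.5], [0.2, -1.4]]
top [ 5.18955e+02 -1.83315e+02  3.00000e+01 -1.45000e-01] 
 [[0.4, -0.1], [0.4, -0.4], [-0.3, -0.1], [-0.2, -0.4], [-0.7, 0.3], [-0.2, 0.9], [0.4, 0.1]]
```

View pics/side_ov2.png

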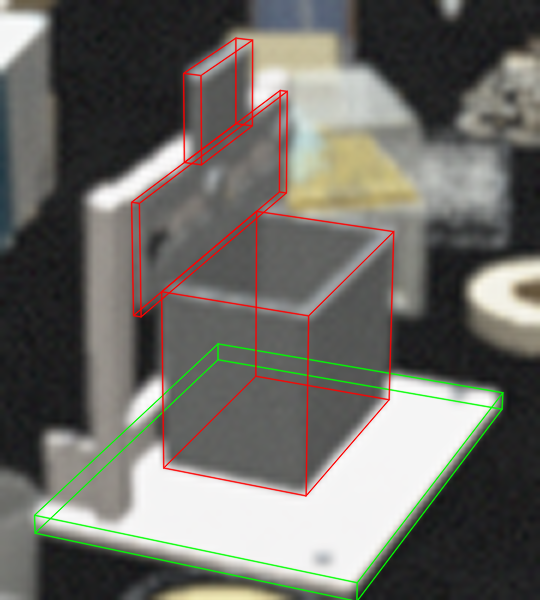

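View pics/top_ov2.png

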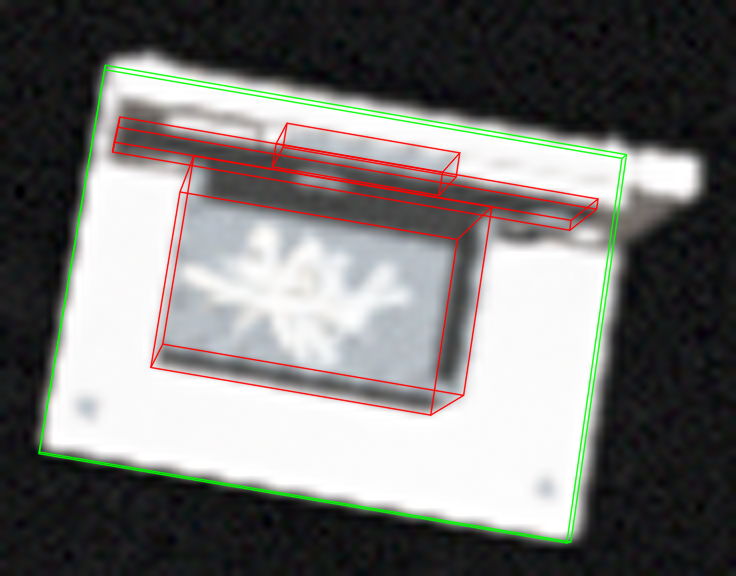

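```bash
cat > yb.py <<'E'
from h import *
J=json.load(open("poses.json"));p=np.array(J["B"]);p[2]=30
def onplane(n,uv,x):  # bin-frame y,z on plane x
    f=lambda q:(proj(n,T(p,[(x,q[0],q[1])]))[0]-uv)
    return least_squares(f,[0,130]).x
for n,uv,x,l in(("side",(325.5,194),36,"hole"),("side",(334.5,184.5),30,"studA"),("side",(346.5,174.5),30,"studB"),("side",(327.5,190),36,""),
 ("top",(339.5,197.2),30,"studA"),("top",(367,202),30,"studB"),("top",(362,203.5),36,"?")):
    print(n,uv,l,onplane(n,uv,x).round(1))
E
python3 yb.py; python3 crop.py pics/side0.png 318 166 352 202 20 pics/a3.png 1.8
```

```text
side (325.5, 194) hole [ 69.5 124.8]
side (334.5, 184.5) studA [ 18.9 137.6]
side (346.5, 174.5) studB [-75.5 139.5]
side (327.5, 190)  [ 55.5 132.1]
top (339.5, 197.2) studA [ 11.6 129. ]
top (367, 202) studB [-74.8 127.5]
top (362, 203.5) ? [-71.1  47.2]
```

View pics/a3.png

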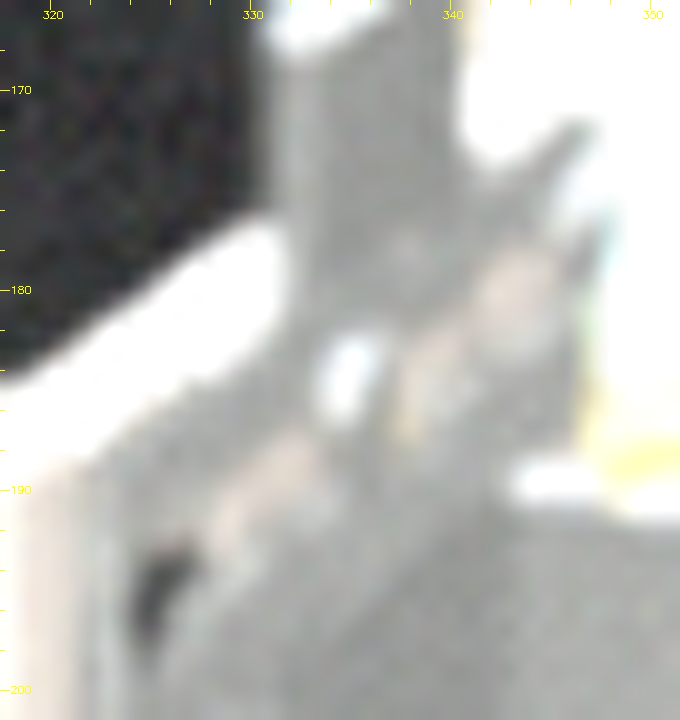

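```bash
cat >> h.py <<'E'
def Rt(yaw,flip=1):
    c,s=flip*np.cos(yaw),flip*np.sin(yaw);return np.array([[c,s,0],[s,-c,0],[0,0,-1.]])
def st(l=""):
    s=robot.read_state();print(l,"t%.2f"%s["t"],"pos",np.round(s["ee_pos"],1),"F",np.round(s["force"],2),"M",np.round(s["ft_torque"],2),"w%.1f"%s["width"]);return s
YAW=-.149
E
python3 - <<'E'
from h import *
J=json.load(open("poses.json"));p=np.array(J["B"])
g=T(p,[(33.5,0,182)])[0];print(g)
for f in(1,-1):
    q=robot.ik([g[0],g[1],260],Rt(YAW,f));print(f,None if q is None else np.round(q,2))
f=1 if robot.ik([g[0],g[1],260],Rt(YAW,1)) is not None and abs(robot.ik([g[0],g[1],260],Rt(YAW,1))[5])<2.5 else -1
robot.goto([g[0],g[1],270],Rt(YAW,f)); st("above")
robot.gripper_to(50)
s=st();print(np.round(s["tcp_rot"],3).tolist(),np.round(s["joint_pos"],2))
for n in("side","top"): cv2.imwrite(f"pics/{n}1.png",robot.get_image(n)[:,:,::-1])
E
python3 crop.py pics/side1.png 290 100 390 210 5 pics/b1.png 1.3
python3 crop.py pics/top1.png 300 160 400 240 7 pics/b2.png 1
```

```text
[ 552.55846834 -188.64178279  210.012369  ]
1 [-0.53  0.43  1.26 -0.    1.45 -0.38]
-1 [-0.53  0.43  1.26 -0.    1.45  2.76]
above t2.88 pos [ 552.8 -187.9  270. ] F [-0.04  0.59  0.05] M [-0.   -0.01  0.01] w85.5
 t3.33 pos [ 552.6 -188.6  270. ] F [-0.85  0.27  1.17] M [-0.04  0.01 -0.03] w50.3
[[0.989, -0.148, 0.0], [-0.148, -0.989, -0.0], [0.0, 0.0, -1.0]] [-0.53  0.42  1.24 -0.    1.48 -0.38]
```

View pics/b1.png

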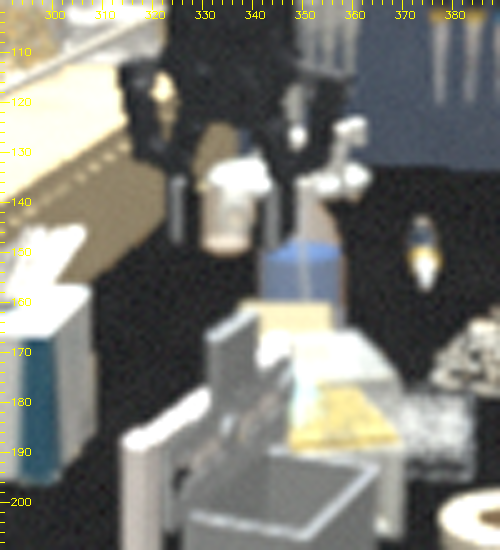

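View pics/b2.png

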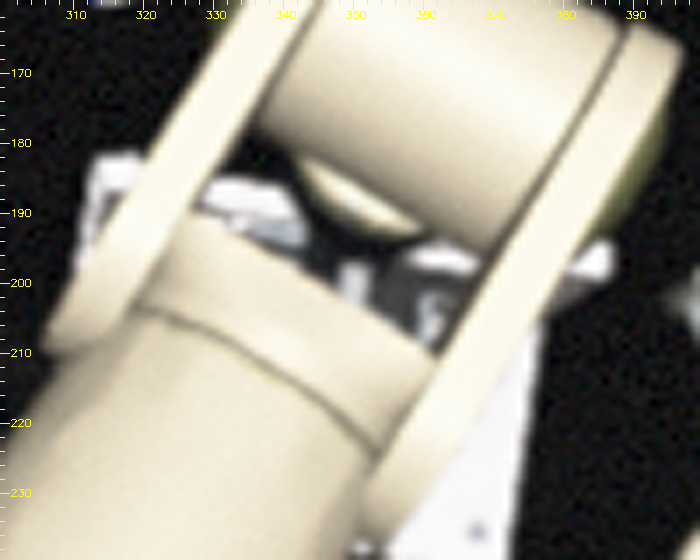

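```bash
python3 - <<'E'
from h import *
for z in(270,275):
  print(proj("side",[(552.6,-188.6,z)]), proj("side",T((552.6,-188.6,0,YAW),[(25,0,z),(-25,0,z),(35,0,z),(-35,0,z)])).round(1).tolist())
J=json.load(open("poses.json"));p=J["B"];print(proj("side",T(p,[(29,32,197),(38,32,197),(29,-32,197)])))
E
python3 crop.py pics/side1.png 316 125 356 185 10 pics/b3.png 1.5
```

```text
[[335.84398299 148.85795147]] [[327.9, 148.0], [343.9, 149.7], [324.8, 147.7], [347.1, 150.0]]
[[335.83893053 147.16903124]] [[327.9, 146.4], [343.9, 148.0], [324.8, 146.0], [347.1, 148.3]]
[[332.92172179 167.01830318]
 [330.03929555 166.66165501]
 [341.52090211 161.11085922]]
```

View pics/b3.png

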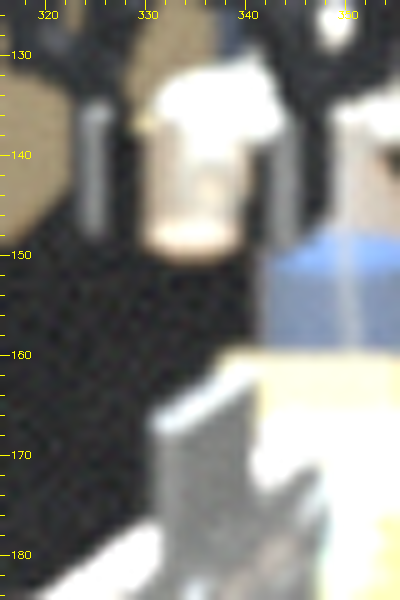

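```bash
python3 - <<'E'
from h import *
s=st()
print(robot.servo_line([552.6,-188.6,194],v=70,stop_force=6)); a=st("down")
robot.gripper_to(5,f_grip=20); b=st("grip"); robot.hold(.2); st("grip")
for n in("side","top"): cv2.imwrite(f"pics/{n}2.png",robot.get_image(n)[:,:,::-1])
E
python3 crop.py pics/side2.png 310 140 360 210 8 pics/c1.png 1.3
```

```text
t3.42 pos [ 552.6 -188.6  270. ] F [ 0.51  0.56 -0.37] M [-0.01  0.02  0.02] w50.1
False
down t4.66 pos [ 552.8 -188.7  194.5] F [-0.92  0.55 -0.16] M [-0.   -0.07 -0.01] w49.9
grip t5.10 pos [ 552.5 -188.6  194.2] F [-1.52  0.35  1.43] M [ 0.02  0.21 -0.08] w8.8
grip t5.30 pos [ 552.5 -188.6  194.2] F [-2.16  1.14  3.47] M [ 0.04  0.3  -0.08] w9.0
```

View pics/c1.png

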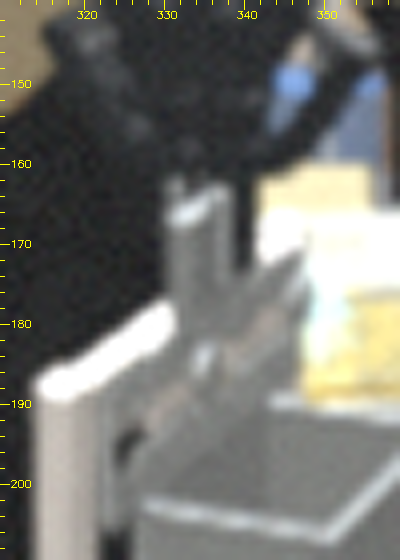

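```bash
python3 - <<'E'
from h import *
robot.gripper_to(5,f_grip=60); s=st("grip60"); P=np.array(s["ee_pos"])
P=np.array([552.5,-188.6,194.1]); 
np.save("P0.npy",P)
for dz in(3,7):
    print(robot.servo_line(P+[0,0,dz],v=20,stop_force=12)); robot.hold(.15); s=st(f"up{dz}")
for n in("side","top"): cv2.imwrite(f"pics/{n}3.png",robot.get_image(n)[:,:,::-1])
E
python3 crop.py pics/side3.png 310 140 380 240 6 pics/c2.png 1.3
```

```text
grip60 t5.62 pos [ 552.6 -188.6  194.2] F [-2.2   1.18  4.26] M [ 0.07  0.47 -0.16] w7.6
False
up3 t6.08 pos [ 552.4 -188.5  196.7] F [ 0.21  0.12 -2.56] M [ 0.04 -0.01 -0.07] w8.1
False
up7 t6.58 pos [ 552.5 -188.6  201.1] F [-0.13  1.05 -2.6 ] M [ 0.    0.08 -0.09] w8.2
```

View pics/c2.png

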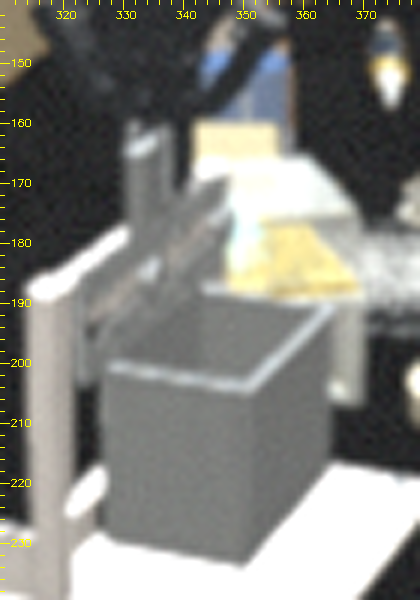

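```bash
python3 - <<'E'
from h import *
P=np.load("P0.npy")+[0,0,7.]
d=np.array([np.sin(YAW),-np.cos(YAW),0])
for D in(15,30,46,52):
    r=robot.servo_line(P+d*D,v=35,stop_force=7); s=st(f"slide{D} {r}")
    if r: break
print((np.array(s["ee_pos"])-P)@d)
for n in("side","top"): cv2.imwrite(f"pics/{n}4.png",robot.get_image(n)[:,:,::-1])
E
python3 crop.py pics/side4.png 310 140 390 240 6 pics/d1.png 1.4
```

```text
slide15 False t7.25 pos [ 550.2 -203.7  201.1] F [-0.44  0.   -3.22] M [-0.07  0.12 -0.13] w8.3
slide30 False t7.83 pos [ 548.  -218.6  201. ] F [-1.66 -0.6  -3.35] M [-0.11  0.3  -0.08] w8.4
slide46 False t8.43 pos [ 545.6 -234.4  201.1] F [-2.94 -1.4  -3.5 ] M [-0.2   0.38 -0.12] w7.9
slide52 False t8.76 pos [ 544.7 -240.4  201. ] F [-2.77 -0.8  -3.41] M [-0.12  0.36 -0.18] w8.1
52.389194441898645
```

View pics/d1.png

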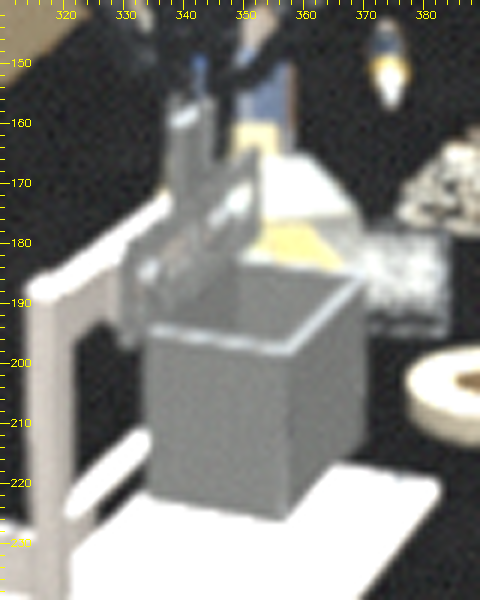

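```bash
python3 - <<'E'
from h import *
P=np.load("P0.npy")+[0,0,7.]
d=np.array([np.sin(YAW),-np.cos(YAW),0]); f=-np.array([np.cos(YAW),np.sin(YAW),0])
robot.servo_line(P+d*52+f*.9,v=10); robot.hold(.15); s=st("shift")
r=robot.servo_line(P+d*70+f*.9,v=12,stop_force=4); s=st(f"touch {r}")
print("at",(np.array(s["ee_pos"])-P)@d,(np.array(s["ee_pos"])-P)@f)
E
```

```text
shift t9.26 pos [ 544.1 -239.8  201.2] F [ 0.06 -0.12 -4.02] M [ 0.04 -0.06 -0.04] w8.2
touch True t10.47 pos [ 541.3 -255.   200. ] F [-0.27  0.28 -3.57] M [ 0.03 -0.12 -0.05] w8.5
at 67.33335035156367 1.263039718364853
```

```bash
python3 - <<'E'
from h import *
P=np.load("P0.npy")+[0,0,7.]
d=np.array([np.sin(YAW),-np.cos(YAW),0]); f=-np.array([np.cos(YAW),np.sin(YAW),0])
robot.hold(.1);s=st(); print("at",(np.array(s["ee_pos"])-P)@d)
robot.servo_line(P+d*64+f*.9,v=15); robot.hold(.1);s=st(); print("at",(np.array(s["ee_pos"])-P)@d)
r=robot.servo_line(P+d*70+f*.9,v=8,stop_force=3.5); s=st(f"touch {r}"); print("at",(np.array(s["ee_pos"])-P)@d)
for n in("side","top"): cv2.imwrite(f"pics/{n}5.png",robot.get_image(n)[:,:,::-1])
s=st(f"touch {r}"); print("at",(np.array(s["ee_pos"])-P)@d)
E
python3 crop.py pics/side5.png 320 140 380 200 10 pics/d2.png 1.6
```

```text
t10.57 pos [ 541.  -254.9  199.4] F [ 0.33  0.48 -4.74] M [-0.01 -0.1   0.  ] w8.1
at 67.30687328427446
 t11.07 pos [ 542.1 -251.8  201.1] F [-0.73  0.24 -4.12] M [-0.02 -0.07  0.  ] w7.9
at 64.00163997243052
touch True t11.61 pos [ 541.2 -255.1  200. ] F [ 0.85  0.32 -3.35] M [ 0.01 -0.08 -0.03] w8.1
at 67.40877622687785
touch True t11.71 pos [ 540.9 -255.   199.4] F [ 0.35  0.03 -4.77] M [-0.08 -0.1  -0.04] w8.4
at 67.38674642559599
```

View pics/d2.png

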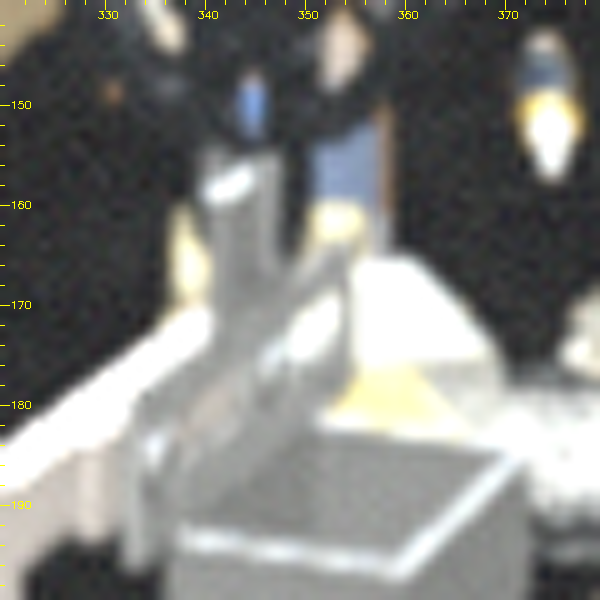

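```bash
python3 - <<'E'
from h import *
P=np.load("P0.npy")+[0,0,7.]
d=np.array([np.sin(YAW),-np.cos(YAW),0]); f=-np.array([np.cos(YAW),np.sin(YAW),0])
robot.servo_line(P+d*59.2+f*.9,v=15); robot.hold(.15);s=st(); print("at",(np.array(s["ee_pos"])-P)@d)
r=robot.servo_line(P+d*59.2+f*26,v=20,stop_force=5); s=st(f"draw {r}"); print("at",(np.array(s["ee_pos"])-P)@d,(np.array(s["ee_pos"])-P)@f)
for n in("side","top"): cv2.imwrite(f"pics/{n}6.png",robot.get_image(n)[:,:,::-1])
E
python3 crop.py pics/side6.png 310 140 390 240 6 pics/e1.png 1.4
```

```text
t12.56 pos [ 542.8 -247.1  201.1] F [-0.66 -0.09 -3.92] M [-0.05 -0.07  0.04] w8.0
at 59.28619783765155
draw False t13.97 pos [ 518.1 -243.3  201.1] F [-0.13  0.74 -3.44] M [-0.03 -0.1  -0.  ] w7.8
at 59.20797987111769 25.93212881178823
```

View pics/e1.png

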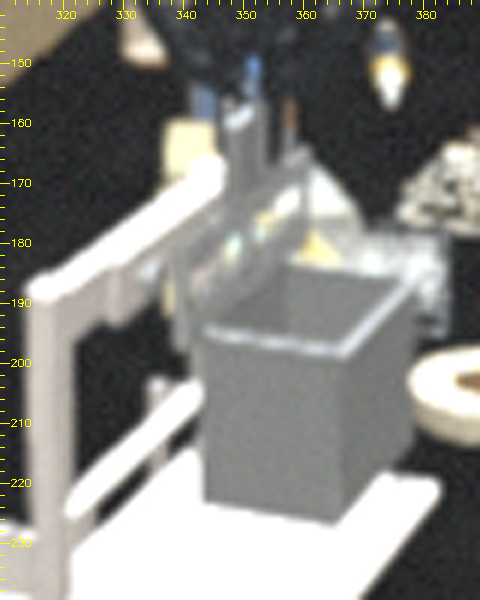

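```bash
python3 - <<'E'
from h import *
tr=lambda n,cx,cy:((230 if n=="side" else 170)-.5+cx/(6 if n=="side" else 8),(265 if n=="side" else 168)-.5+cy/(6 if n=="side" else 8))
S=[((-1,1),tr("side",530,488)),((1,1),tr("side",48,410)),((1,-1),tr("side",258,58)),((-1,-1),tr("side",655,105))]
Tt=[((1,1),tr("top",103,100)),((1,-1),tr("top",630,77)),((-1,-1),tr("top",640,472)),((-1,1),tr("top",104,498))]
for nm,ob in(("both",[("side",*a) for a in S]+[("top",*a) for a in Tt]),("side",[("side",*a) for a in S]),("top",[("top",*a) for a in Tt])):
    f=lambda q:np.concatenate([proj(n,T((q[0],q[1],0,q[2]/100),[(s[0]*q[3],s[1]*q[4],28)]))[0]-u for n,s,u in ob])
    r=least_squares(f,[540,233,7,80,107]);print(nm,r.x.round(1),r.fun.round(1))
P=np.load("P0.npy")+[0,0,7.]
d=np.array([np.sin(YAW),-np.cos(YAW),0]); ff=-np.array([np.cos(YAW),np.sin(YAW),0])
a=P+d*59.2+ff*55
robot.servo_line(a,v=80); robot.servo_line(a+[0,0,125],v=120); st()
E
```

```text
both [541.  230.2   7.2  83.4 111.5] [ 0.1 -0.4 -0.9  0.2  0.2 -0.3  0.3 -0.7  0.1  0.7 -0.5  0.5 -0.3 -0.2
  0.2 -0.2]
side [540.5 231.4   7.2  82.7 110.2] [ 0.1 -0.4 -0.3  0.3  0.3  0.3  0.  -0.1]
top [541.7 229.8   6.9  84.8 112.5] [ 0.   0.1 -0.1 -0.1  0.1  0.1 -0.  -0.1]
 t15.77 pos [ 489.2 -238.9  325.3] F [ 0.58  0.09 -3.72] M [-0.03 -0.07  0.04] w8.1
```

```bash
python3 - <<'E'
from h import *
y=.072; g=np.array([541+33.5*np.cos(y),230.3+33.5*np.sin(y),0])
robot.servo_line(g+[0,0,322],attitude=Rt(y),v=200); st("over")
robot.servo_line(g+[0,0,195],v=90); robot.hold(.1); st("low")
for n in("side","top"): cv2.imwrite(f"pics/{n}7.png",robot.get_image(n)[:,:,::-1])
E
python3 crop.py pics/side7.png 220 190 350 360 4 pics/f1.png 1.2
```

```text
over t18.32 pos [574.5 232.2 322.1] F [ 0.5   0.19 -3.69] M [-0.   -0.03 -0.05] w8.4
low t19.98 pos [574.6 232.7 195.4] F [ 0.88  0.76 -3.85] M [ 0.05 -0.1  -0.01] w8.0
```

View pics/f1.png

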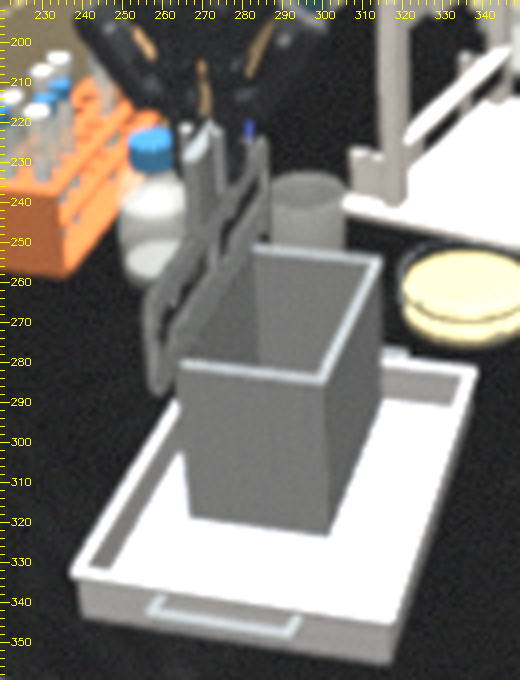

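View pics/top7.png

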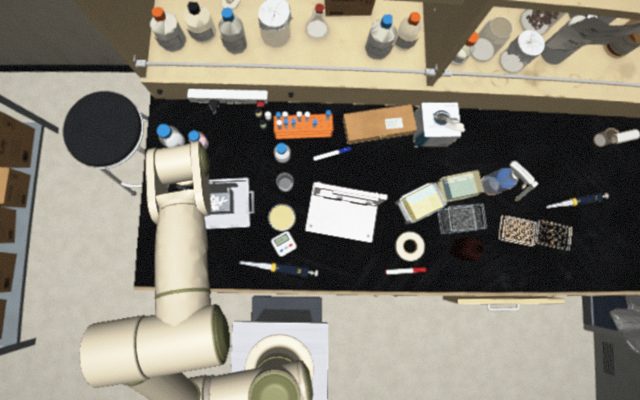

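```bash
python3 - <<'E'
from h import *
y=.072; g=np.array([541+33.5*np.cos(y),230.3+33.5*np.sin(y),0])
print(robot.servo_line(g+[0,0,172],v=50,stop_force=5)); robot.hold(.15); st("near")
r=robot.servo_line(g+[0,0,162],v=8,stop_force=2.5); robot.hold(.2); st(f"touch {r}")
for n in("side",): cv2.imwrite(f"pics/{n}8.png",robot.get_image(n)[:,:,::-1])
E
python3 crop.py pics/side8.png 220 190 350 360 4 pics/f2.png 1.2
```

```text
False
near t20.83 pos [574.6 232.7 172.4] F [-0.15 -0.19 -3.59] M [ 0.09 -0.05  0.  ] w8.1
touch True t21.71 pos [574.7 232.4 167.6] F [ 1.14 -0.97  6.22] M [-0.12 -0.15  0.03] w8.2
```

View pics/f2.png

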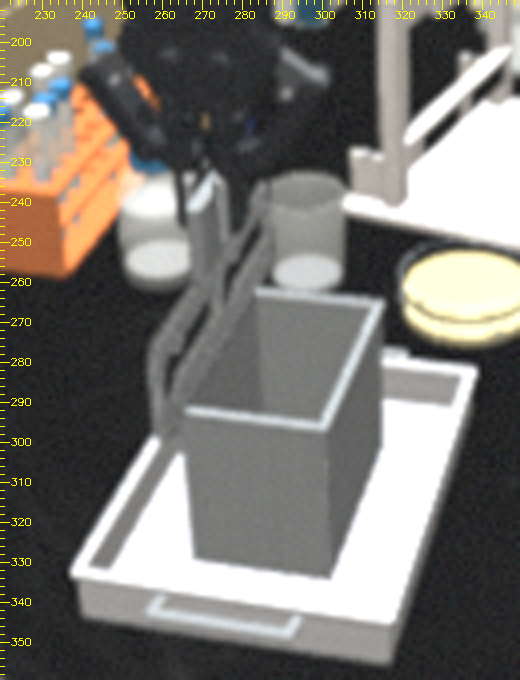

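```bash
python3 - <<'E'
from h import *
y=.072; g=np.array([541+33.5*np.cos(y),230.3+33.5*np.sin(y),0])
robot.servo_line(g+[0,0,167.3],v=5); robot.hold(.1); st("relax")
robot.gripper_to(9,f_grip=20); st()
robot.gripper_to(45); robot.hold(.2); st("open")
robot.servo_line(g+[0,0,260],v=80); st("up")
robot.servo_line([420,150,330],v=200); st("away")
s=robot.read_state();robot.move_joints(np.array(s["joint_pos"])+[-1.2,0,0,0,0,0])
for n in("side","top"): cv2.imwrite(f"pics/{n}9.png",robot.get_image(n)[:,:,::-1])
st()
E
python3 crop.py pics/side9.png 220 190 350 360 4 pics/g1.png 1.2
python3 crop.py pics/top9.png 165 130 305 250 5 pics/g2.png 1
```

```text
relax t22.22 pos [574.7 232.6 167.7] F [ 1.39 -2.4   4.55] M [-0.26 -0.28 -0.02] w8.2
 t22.43 pos [574.5 232.7 167.2] F [ 2.42 -1.25  1.87] M [-0.19 -0.42 -0.02] w8.8
open t23.07 pos [574.4 232.7 167.2] F [0.85 0.37 0.09] M [ 0.02 -0.02  0.02] w44.5
up t24.38 pos [574.2 232.7 259.4] F [0.   0.05 0.17] M [-0.04 -0.01 -0.02] w45.1
away t25.47 pos [420.4 150.2 329.5] F [1.48 0.37 0.11] M [-0.03 -0.   -0.03] w44.8
 t27.40 pos [ 292.8 -336.9  329.5] F [ 0.5  -0.34  0.32] M [-0.02 -0.05  0.03] w45.1
```

View pics/g1.png

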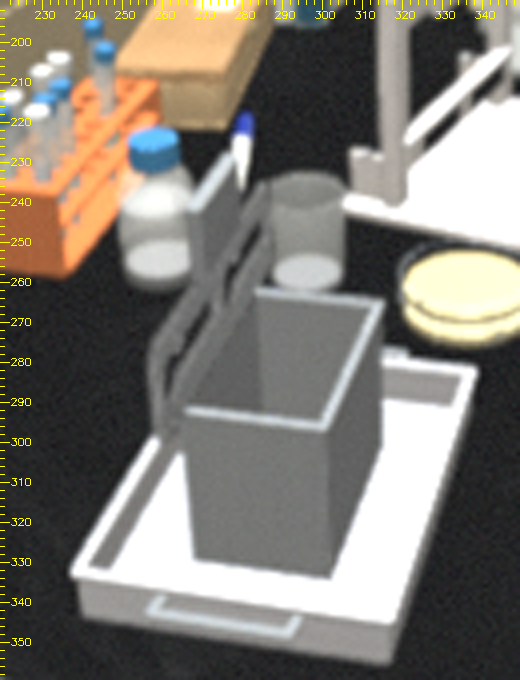

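View pics/g2.png

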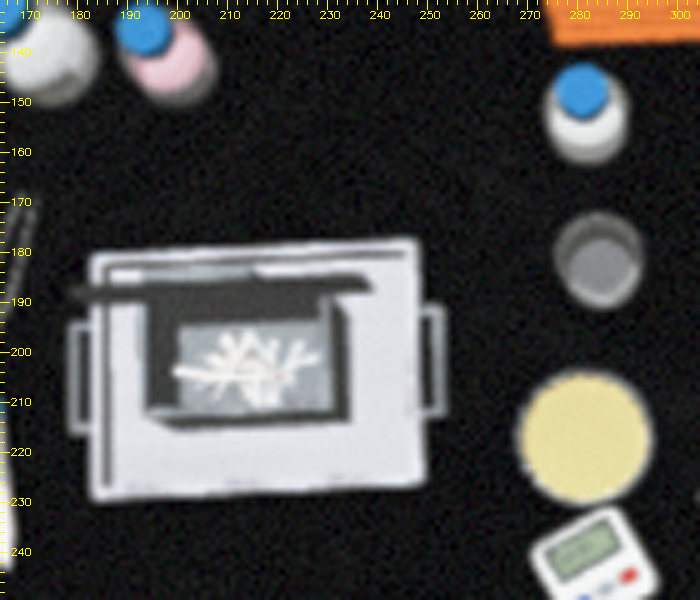

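View pics/top9.png

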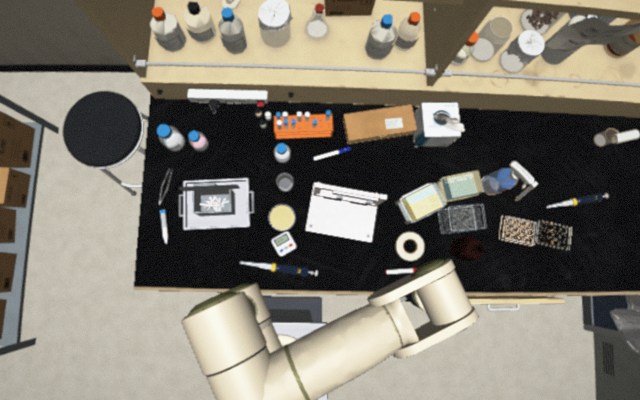

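The bin stands flat inside the tray with its base around (200-235, 187-217) in the top view. The bystanders match the first picture: beaker (285,182), petri dishes (282,217), timer (285,243), bottle (282,152) and tape (410,246). I'm handing the job in.

```bash
python3 - <<'E'
from plant import robot
print(robot.finish_job(), robot.read_state()["t"])
E
```

```text
the job is handed in; nothing more can be done
the job is handed in; nothing more can be done
```

The bin is off its studs and standing upright and flat in the tray. I handed the job in at about 27.4 s, with the gripper open and the arm clear of everything.

- **Unhooking:** I gripped the tab, raised the bin 7 mm (the tool then carried about 2.6 N) and slid it along its -y. It met the slot's end stop at 67.4 mm; I touched that stop lightly twice, stopping at about 4 N, and both readings agreed. I then backed 8 mm to 59.3 mm, drew the bin off forwards and saw no change in force.
- **Set-down:** I lowered it at 8 mm/s. It touched where I expected, within about 0.5 mm, with roughly 10 N of brief pressing, which I eased before opening the gripper.
- **Last checks:** The final pictures show the bin level inside the tray walls, and the beaker, petri dishes, timer, bottle and tape where they started.

**Disagreements:**
- The first bin and stand fits from the images differed by 3–5 mm along x, judged against the geometry in the text. During the slide a side force of about 3 N built up, probably the plate rubbing the bar, so I shifted the bin 0.9 mm forwards and it vanished.
- The tray's rim measured about 7–8 mm wider than the stated size in both directions. It probably has an outward lip, and this doesn't affect where I placed the bin.
- After each touch stop the arm's height sagged about 1.7 mm, so I brought it back to 7 mm before drawing the bin off.

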